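# Snap the spool cap onto the customer's fly reel

## Robot

A 7-joint arm with a two-finger parallel gripper is mounted at the origin on the work surface. World frame = base frame: x ahead of the robot, y to its left, z up, the work surface at z = 0. Lengths are in mm, angles in rad, forces in N, time in s.
With the tool pointing down it reaches from about 425 to 800 mm from the base axis. Payload 8.3 kg.
Tool frame: the origin (TCP) lies on the front face of the gripper's body, between the roots of the fingers; the fingertips stand 73 mm ahead of it and the grasp point (between the pads) lies robot.grasp_offset ahead of it (robot.grasp_offset is the distance from the TCP to the grasp point, in mm); z points along the fingers, y is the line along which they close (so a half turn about z gives the same grasp; the last joint's range is limited). The gripper opens to 85 mm and grips with 20 to 120 N. Pads are 22 mm wide; open, the fingers measure 114 mm over their backs; the gripper's body (76 mm by 85 mm) begins 54 mm behind the grasp point. The pads swing forward as they close: fully open they stand 13 mm farther back than shut.
Start: joints at [-1.241, 0.383, 0.016, 1.37, -0.006, 1.388, -0.046], TCP at [239.189, 577.406, 303.879] pointing down, gripper open.
Joint ranges: [-2.95, 2.95], [-0.25, 2.06], [-1.52, 1.56], [0.18, 2.33], [-1.44, 4.58], [0.02, 2.06], [-3.01, 3.01]. Speed limits (rad/s): [2.39, 2.39, 3.01, 3.01, 3.14, 3.14, 3.14].

## Interface

Orientations are given as a unit quaternion [w, x, y, z].
In Python, from cell import robot gives the robot as it stands.
- The arm moves only by the tool step_arm, never from a script. Its argument "moves" is a list of rows, each a list of 3 entries, a list of its own where there are three numbers: the turn, a rotation vector about the world's x, y, z in units of 5 degrees (1.0 is 5 degrees), then the shift along the world's x, y, z in units of 40 mm (1.0 is 40 mm), then the gripper command: -1 is fully open, 1 is shut, values between are in proportion. A call has 1 to 8 rows; each row is the pose to reach, as a shift and turn from the pose commanded when the call began; what a row does not reach only later rows make up. A row lasts 1/12 s, in which the tool goes at most 41.7 mm and 7.16 degrees, less where a joint would pass 70% of its speed; a pose out of reach is approached as far as the arm can. A call with a gripper value outside its range is refused whole. The fingers move at their own pace and stop on an object; "grip_force" is the grip in N (left out, the last holds). Time passes only in rows, so rows that repeat a pose let the fingers close. It gives the time, the measured TCP pose, the force, the opening and the grip force at its end, in the units of the state.
- robot.observe(): the state, without advancing time (a new reading comes with each control period).
- robot.snapshot(name): name is "scene" or "top" or "wrist"; returns a dict with "frame" (420x560x3 uint8, red, green, blue), "fx", "fy", "cx", "cy" (pixels), "k1" (the pictures are not rectified: a ray, as slopes to the right and down, at radius r is drawn at 1 + k1 r^2 times it, then the intrinsics apply), "camera_from_world" (4x4, takes a point from world to camera coordinates). Camera axes: x right, y down, z forward; pixel columns grow to the right and rows downward; lengths in mm; the calibration is good to about 2 mm. A picture is of the moment at which its call begins. There is no depth.
- robot.job_done(): hands the job in; it is judged then, once.
Trained networks look in the newest picture that a camera, given by its name, has taken for a name from the list of things; names that differ only in an ending like _2 or _b are one class to them, and where a whole thing is asked for, a point or a joint stands for the part that bears it (a point fixed in the world has none). Each returns a list of dicts, best first, with "confidence" (0 to 1); they miss things now and then, are a little off and sometimes report something else, mostly with a low value. They report only what shows in the picture. A call takes as long as a camera call.
- robot.look_for(label, camera): "position" ([column, row] in pixels, amid what is visible of it).
- robot.masks_of(label, camera): "region" (420x560 bool, what is visible of it) and "position" ([column, row] in pixels, amid what is visible of it).
- robot.landmark_of(label, camera): "position" ([column, row] in pixels: a listed point, or the origin of a listed thing).
The state is a dict: "t": time; "joint_positions": joint angles; "qvel": joint speeds; "effort": joint torques, N m; "eef_pos": TCP position; "tool_rot": TCP orientation; "contact_force": force on the tool from outside, world axes, zero at the start; "moment": the same for the moment, N m; "opening": finger opening in mm; "grasp_force": force on a finger pad.
Only numpy, scipy, OpenCV 4.12 (cv2) and the standard library are available. Lean on these libraries where they do the work, as an engineer would, in place of code of your own. Each camera call takes 0.05 s, during which the arm holds its last target. There are 200 camera calls.

## Task

Two fly reels lie on the shop counter with their spindles up: the display reel has a spool cap sitting loose over its spindle, the customer's reel has none. Lift the loose cap straight off the display reel and press it down over the bare spindle of the customer's reel until it snaps past the latch and is fully home, then keep it gripped and keep pressing it down firmly: the job finishes while you are still holding and pressing the cap. Leave the other things on the counter where they are.

Things in the scene. Friction and masses are not known exactly. Their poses are not given: they have to be found in the camera images.
- cap_mid (a point): the spool cap, a matt black cup with a thin metal band near the top, mouth down: 38 mm in diameter, 32 mm tall, about 50 g, flat closed top. Point on its axis half-way up (16 mm above its lower edge); z up the axis. Bore 27 mm deep, with an inner lip 5 mm tall at the mouth leaving a 21.4 mm hole. At the start it sits loose over the display reel's spindle, lower edge on the hub; it lifts straight off.
- cap: the same cap, origin at the centre of its lower edge, z up along the axis
- reel: the customer's reel, the one with the bare spindle, fixed: a disc 100 mm in diameter on a thin 112 mm rubber mat, spool face 30 mm above the counter. Origin at the centre of its underside; z up, x towards its winding knob. Its foot, a bar 62 mm long, lies across at -x, 65 mm out and 22 mm high. A hub 33 mm in diameter rises from the face to 48 mm.
- reel_seat (a point): on the customer's reel's axis, at the height where the cap's lower edge rests when home: the top of the hub, 48 mm above the counter, 18 mm above the spool face. Frame as the reel (x towards the knob). From here rises the upright spindle stud, 19 mm in diameter, its tip 20 mm above this point, the top 5 mm tapered to 9 mm.
- latch (a point): on the axis of the customer's reel's stud, 11 mm above the seat point: level of three sprung latch balls that bulge to 26 mm across. The cap's lip meets them with the cap's lower edge about 15 mm above the seat and needs a push of about 7 N (5 to 10 N) to pass; then the force drops and the latch draws the cap down to the washer.
- reel_knob (a point): top of the customer's reel's low winding knob: 12 mm in diameter, 8 mm tall, on the spool face 40 mm from the axis. Keep fingers off it.
- washer: the black sprung washer ring, 33 mm in diameter, that tops the customer's reel's hub round the spindle; origin at the centre of its top face. It sinks up to 3 mm under the pressed cap at 3 N per mm, then it is solid.
- display_reel: the display reel, fixed, same shape, look and frame as the customer's (foot at -x, knob at +x); origin at the centre of its underside on the counter. Which reel is on the left varies.
- display_reel_seat (a point): on the display reel's axis at the height of the loose cap's lower edge, 48 mm above the counter; x towards its knob. Its stud, 19 mm in diameter and 20 mm tall above this point, has no latch, and its washer is solid.
- display_reel_knob (a point): top of the display reel's low winding knob, 12 mm in diameter, 8 mm tall, 40 mm from the axis on the spool face
- fly_box_mid (a point): bystander: closed black fly box 115 x 78 x 30 mm, this point at its centre
- fly_tub_mid (a point): bystander: empty clear round tub 64 mm in diameter, 45 mm tall, this point half-way up
- line_spool_mid (a point): bystander: green plastic line spool lying flat, 70 mm in diameter, 25 mm tall, this point at its centre

How it is judged (in metres and radians):
On the way, in this order (a step that is already met when the one before it is completed fails the run):
1. the cap is lifted clear of the display reel in the gripper (z of cap in the frame of display_reel_seat above 0.022 m and contact force between cap and the fingers above 1 N and contact force between cap and display_reel below 0.1 N), for 0.2 s.
2. the cap has snapped past the latch and is home on the customer's reel (z of cap in the frame of reel_seat below 0.0015 m and horizontal distance between cap and reel_seat below 0.003 m and angle between cap's own z axis and vertical below 0.12 rad), for 0.1 s.
At the end, for the whole second after the job is handed in: The cap is snapped home on the customer's reel (lower edge no more than 1.5 mm above the seat, axes within 3 mm, tilt under 0.12 rad), still, with the fingers on it, and it is being pressed against the washer with more than 3 N (all of step 2 and z of cap in the frame of reel_seat above -0.006 m and contact force between cap and washer above 3 N and contact force between cap and the fingers above 1 N and linear speed of cap below 0.03 m/s); the arm keeps its last pose, push and grip.
It fails at once if the fly box is moved by more than 20 mm (distance of fly_box_mid from where it was at the start of the episode above 0.02 m).
It fails at once if the clear tub is moved by more than 20 mm (distance of fly_tub_mid from where it was at the start of the episode above 0.02 m).
It fails at once if the line spool is moved by more than 20 mm (distance of line_spool_mid from where it was at the start of the episode above 0.02 m).
It also fails if it takes over 38 s, if anything falls off the work surface, if the arm or the gripper's body presses on something with over 40 N, if the wrist force passes 120 N, or if a joint passes its speed limit or range.

## Working session

There is one attempt and no reset: what is moved stays moved. The work goes in short steps, Python scripts to look and compute and a tool call to move; the robot and the scene stay as the last step left them, time stands still between calls to the robot, and variables do not carry over. Pictures are saved under pics/ and viewed, at most 10 in all, crops included, and the job is handed in when it is done.

Besides the shell and the picture viewer there is one more tool, called in YAML: its name, and indented under it one key for each argument. step_arm: Moves the arm, as the interface text tells. Its arguments: {"type":"object","properties":{"moves":{"type":"array"},"grip_force":{"type":"number"}},"required":["moves"]}

```bash
mkdir -p pics; cat > h.py <<'E'
import numpy as np, cv2
from cell import robot
def pix2ray(s,p):
    d=np.array([(p[0]-s['cx'])/s['fx'],(p[1]-s['cy'])/s['fy']]);u=d.copy()
    for _ in range(20): u=d/(1+s['k1']*(u@u))
    T=np.array(s['camera_from_world']);R=T[:3,:3]
    return -R.T@T[:3,3], R.T@np.array([u[0],u[1],1.])
def at_z(s,p,z):
    o,d=pix2ray(s,p); return o+d*(z-o[2])/d[2]
def save(s,n): cv2.imwrite(f'pics/{n}.png',cv2.cvtColor(s['frame'],cv2.COLOR_RGB2BGR))
E
python3 - <<'E'
from h import *
print(robot.grasp_offset, robot.observe())
Z=dict(cap_mid=64,reel_seat=48,latch=59,reel_knob=38,display_reel_seat=48,display_reel_knob=38,reel=0,display_reel=0,fly_box_mid=15,fly_tub_mid=22,line_spool_mid=12)
for c in ('scene','top'):
    s=robot.snapshot(c); save(s,c+'0')
    o=pix2ray(s,[280,210]);print(c,o[0].round())
    for n,z in Z.items():
        for r in robot.landmark_of(n,c)[:2]:
            print(c,n,round(r['confidence'],2),np.round(r['position']),at_z(s,r['position'],z)[:2].round(1))
E
```

```text
53.900000000000006 {'t': 0.0, 'joint_positions': array([-1.24090532,  0.38424093,  0.01635791,  1.37117906, -0.00632768,
        1.3881979 , -0.04649866]), 'qvel': array([ 1.10450861e-03,  4.96199083e-05, -8.53448435e-04, -4.10172962e-04,
        9.09386759e-04, -6.08593608e-04,  2.42016194e-04]), 'effort': array([ 1.44500704e-03, -6.27606153e+01,  8.44836105e-01, -3.71826446e+01,
        1.63986522e-02,  1.43207505e-02, -5.01699060e-05]), 'eef_pos': array([239.03806096, 577.08167564, 302.86558201]), 'tool_rot': array([-1.91247439e-04,  1.95098635e-01,  9.80783129e-01, -9.69939171e-04]), 'contact_force': array([0.3992155 , 0.04614191, 0.56403628]), 'moment': array([-0.00715493,  0.00983415, -0.01474971]), 'grasp_force': 0.0, 'opening': 85.38286091156331}
scene [1596.   25.  869.]
scene cap_mid 0.53 [365. 210.] [609.2 199.1]
scene latch 0.79 [235. 186.] [ 505.6 -114.1]
scene latch 0.25 [144. 200.] [ 560.7 -333.5]
scene reel_knob 0.94 [224. 191.] [ 498.6 -146. ]
scene reel_knob 0.44 [367. 225.] [633.6 203.4]
scene display_reel_seat 0.89 [362. 210.] [592.1 194.6]
scene display_reel_knob
[... 575 characters left out ...]
 [ 508.9 -115. ]
top reel_knob 0.81 [331. 253.] [ 503.7 -145.6]
top reel_knob 0.4 [322. 252.] [ 505.5 -118.3]
top display_reel_seat 0.76 [211. 221.] [592.8 190.2]
top display_reel_seat 0.43 [214. 215.] [610.5 183.4]
top display_reel_knob 0.65 [207. 210.] [625.  203.5]
top reel 0.89 [316. 249.] [ 515.4 -107.3]
top display_reel 0.78 [214. 221.] [598.6 187.7]
top display_reel 0.36 [317. 251.] [ 509.1 -110.4]
top fly_box_mid 0.64 [209. 218.] [604.9 200.9]
top fly_box_mid 0.62 [154. 272.] [451.2 354.8]
top fly_tub_mid 0.93 [402. 244.] [ 525.7 -351.7]
top fly_tub_mid 0.31 [150. 274.] [445.8 363.7]
top line_spool_mid 0.75 [250. 160.] [776.1  83.7]
top line_spool_mid 0.41 [321. 252.] [ 505.8 -120.9]
```

step_arm:
  moves:
    - [[0,0,0],[8.7,-9.6,-0.4],-1]
    - [[0,0,0],[8.7,-9.6,-0.4],-1]
    - [[0,0,0],[8.7,-9.6,-0.4],-1]
    - [[0,0,0],[8.7,-9.6,-0.4],-1]
    - [[0,0,0],[8.7,-9.6,-0.4],-1]
    - [[0,0,0],[8.7,-9.6,-0.4],-1]
    - [[0,0,0],[8.7,-9.6,-0.4],-1]
    - [[0,0,0],[8.7,-9.6,-0.4],-1]

```text
t: 1.87
eef_pos: [464.0, 328.8, 293.9]
tool_rot: [0.0, 0.195, 0.981, 0.0]
contact_force: [0.2, 1.1, 0.4]
opening: 85.4
grasp_force: 0.0
```

View pics/scene0.png

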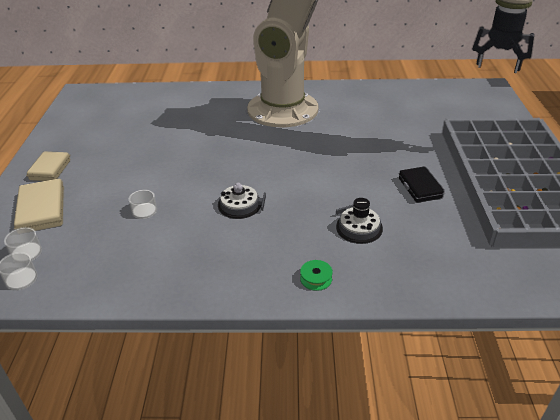

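step_arm:
  moves:
    - [[0,0,0],[3.3,-3.4,-1.2],-1]
    - [[0,0,0],[3.3,-3.4,-1.2],-1]
    - [[0,0,0],[3.3,-3.4,-1.2],-1]
    - [[0,0,0],[3.3,-3.4,-1.2],-1]
    - [[0,0,0],[3.3,-3.4,-1.2],-1]
    - [[0,0,0],[3.3,-3.4,-1.2],-1]
    - [[0,0,0],[3.3,-3.4,-1.2],-1]

```text
t: 2.45
eef_pos: [595.9, 191.9, 244.7]
tool_rot: [-0.0, 0.197, 0.98, -0.001]
contact_force: [0.1, 1.4, -0.2]
opening: 85.2
grasp_force: 0.0
```

```bash
cat >> h.py <<'E'
def lm(c,Z,name=None,k=2):
    s=robot.snapshot(c)
    if name: save(s,name)
    print(robot.observe()['eef_pos'].round(1), 'cam',pix2ray(s,[280,210])[0].round())
    for n,z in Z.items():
        for r in robot.landmark_of(n,c)[:k]:
            print(n,round(r['confidence'],2),np.round(r['position']),at_z(s,r['position'],z)[:2].round(1))
    return s
E
python3 -c "
from h import *
s=lm('wrist',dict(cap_mid=64,cap=48,display_reel_seat=48,display_reel_knob=38,display_reel=0),'w1')"
```

```text
[595.  194.1 245.2] cam [535. 218. 314.]
cap_mid 0.87 [286. 211.] [598.  189.9]
cap 0.56 [286. 206.] [599.1 190. ]
display_reel_seat 0.26 [320. 234.] [631.6 206.3]
display_reel_knob 0.71 [323. 233.] [635.1 208.6]
display_reel 0.71 [290. 194.] [600.5 192.3]
```

View pics/w1.png

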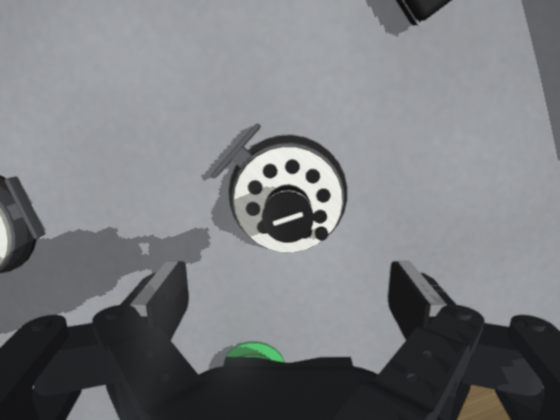

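```bash
python3 -c "
from h import *
s=robot.snapshot('wrist')
print(at_z(s,[287,217],80),at_z(s,[289.5,199.5],30))
for m in robot.masks_of('cap_mid','wrist')[:1]:
    r=m['region'];ys,xs=np.where(r);print(xs.min(),xs.max(),ys.min(),ys.max(),m['confidence'])
print(robot.observe()['eef_pos'])"
```

```text
[597.78419287 195.16206604  80.        ] [597.71934778 197.50063813  30.        ]
256 307 188 245 0.9
[594.50651809 195.5720257  246.01535034]
```

step_arm:
  moves:
    - [[0,0,0],[0.1,0,-1.9],-1]
    - [[0,0,0],[0.1,0,-1.9],-1]
    - [[0,0,0],[0.1,0,-1.9],-1]
    - [[0,0,0],[0.1,0,-1.9],-1]

```text
t: 3.18
eef_pos: [597.6, 194.6, 168.3]
tool_rot: [-0.002, 0.195, 0.981, -0.001]
contact_force: [1.0, 0.9, 0.7]
opening: 85.1
grasp_force: 0.0
```

```bash
python3 -c "
from h import *
s=lm('wrist',dict(cap_mid=64,cap=48,display_reel=0),'w2')
print(robot.observe()['eef_pos'])"
```

```text
[599.  194.8 170.6] cam [537. 221. 238.]
cap_mid 0.93 [283. 248.] [599.4 191.3]
cap 0.62 [282. 236.] [597.9 191.5]
[600.16366946 194.96099783 172.48631367]
```

View pics/w2.png

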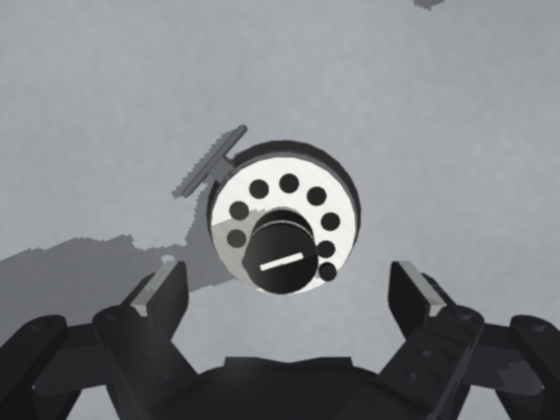

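```bash
python3 -c "
from h import *
s=robot.snapshot('wrist');o=robot.observe()
T=np.array(s['camera_from_world']);print(s['cx'],s['fx'],s['k1'])
c=at_z(s,[281.5,257],80);print(c,at_z(s,[285,218],30),o['eef_pos'])
for z in (170,100,80,64):
  p=T[:3,:3]@[598,194.5,z]+T[:3,3];print(z,p[:2]/p[2]*s['fx']+[s['cx'],s['cy']])
"
```

```text
287.81121011707273 338.8400444260004 -0.06487373331623178
[602.53004507 191.63481099  80.        ] [597.76452361 195.34571667  30.        ] [600.03807045 194.93111943 172.25390774]
170 [279.94971134 379.81938481]
100 [282.82216041 263.98562319]
80 [283.23150363 247.47853687]
64 [283.49869434 236.70386222]
```

step_arm:
  moves:
    - [[0,0,0],[0.03,-0.07,-0.7],-1]
    - [[0,0,0],[0.03,-0.07,-1.28],-1]
    - [[0,0,0],[0.03,-0.07,-1.28],-1]
    - [[0,0,0],[0.03,-0.07,-1.28],-0.2]
  grip_force: 60

```text
t: 3.77
eef_pos: [599.8, 191.7, 118.6]
tool_rot: [-0.001, 0.195, 0.981, -0.0]
contact_force: [0.5, 0.3, 0.9]
opening: 75.6
grasp_force: 0.0
```

step_arm:
  moves:
    - [[0,0,0],[0,0,0],0]
    - [[0,0,0],[0,0,0],1]
    - [[0,0,0],[0,0,0],1]
    - [[0,0,0],[0,0,0],1]
    - [[0,0,0],[0,0,0],1]
    - [[0,0,0],[0,0,0],1]

```text
t: 4.27
eef_pos: [600.9, 190.7, 120.6]
tool_rot: [0.001, 0.196, 0.981, 0.0]
contact_force: [-2.9, -4.0, 9.4]
opening: 36.9
grasp_force: 60.8
```

step_arm:
  moves:
    - [[0,0,0],[0,0,0.3],1]
    - [[0,0,0],[0,0,0.9],1]
    - [[0,0,0],[0,0,1.5],1]
    - [[0,0,0],[0,0,1.5],1]
    - [[0,0,0],[0,0,1.5],1]
    - [[0,0,0],[0,0,1.5],1]

```text
t: 4.77
eef_pos: [600.1, 192.0, 179.0]
tool_rot: [0.0, 0.195, 0.981, 0.0]
contact_force: [0.2, -0.5, -0.5]
opening: 36.4
grasp_force: 61.0
```

```bash
python3 -c "
from h import *
s=lm('wrist',dict(cap_mid=124),'w3')"
```

```text
[599.7 191.9 178.1] cam [539. 218. 248.]
```

View pics/w3.png

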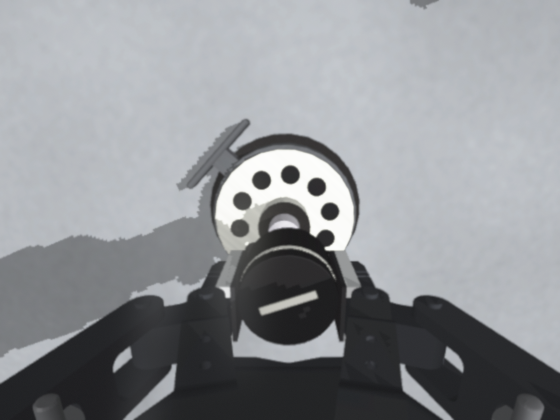

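step_arm:
  moves:
    - [[0,0,-6],[-2.35,-7.6,0],1]
    - [[0,0,-6],[-2.35,-7.6,0],1]
    - [[0,0,-6],[-2.35,-7.6,0],1]
    - [[0,0,-6],[-2.35,-7.6,0],1]
    - [[0,0,-6],[-2.35,-7.6,0],1]
    - [[0,0,-6],[-2.35,-7.6,0],1]
    - [[0,0,-6],[-2.35,-7.6,0],1]
    - [[0,0,-6],[-2.35,-7.6,0],1]

```text
t: 5.53
eef_pos: [503.8, -116.7, 177.9]
tool_rot: [-0.001, 0.444, 0.896, -0.001]
contact_force: [-0.4, -0.3, -1.6]
opening: 36.8
grasp_force: 61.0
```

step_arm:
  moves:
    - [[0,0,0],[0,0,0],1]
    - [[0,0,0],[0,0,0],1]
    - [[0,0,0],[0,0,0],1]

```text
t: 5.78
eef_pos: [506.1, -111.4, 177.9]
tool_rot: [-0.001, 0.442, 0.897, 0.0]
contact_force: [0.6, -0.2, 0.7]
opening: 36.6
grasp_force: 61.0
```

```bash
python3 -c "
from h import *
s=lm('wrist',dict(reel=0,latch=59,reel_seat=48,reel_knob=38),'w4')
a=cv2.imread('pics/w3.png');b=cv2.imread('pics/w4.png')
cv2.imwrite('pics/w34.png',cv2.resize(np.hstack([a[90:350,150:430],b[90:350,150:430]]),None,fx=1.4,fy=1.4))
"
```

```text
[ 506.3 -110.8  177.9] cam [466. -58. 247.]
reel 0.73 [290. 205.] [ 506.2 -107.3]
latch 0.63 [290. 228.] [ 505.  -106.4]
latch 0.22 [253. 261.] [ 499.9 -136.8]
reel_seat 0.97 [289. 224.] [ 504.9 -107.7]
reel_knob 0.79 [253. 261.] [ 504.  -145.9]
```

View pics/w34.png

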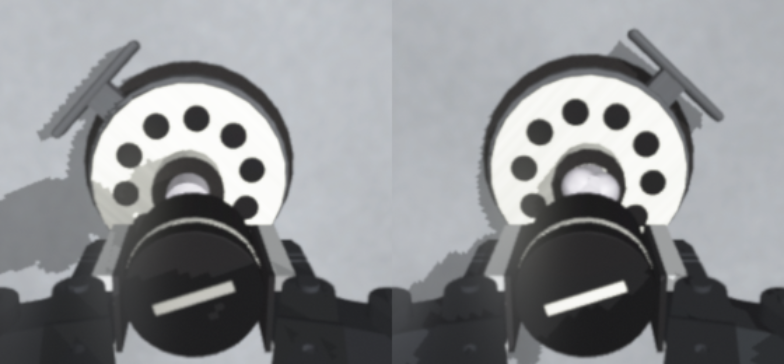

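```bash
cat >> h.py <<'E'
def disc(f):
    g=cv2.imread(f).astype(int); w=((g.min(2)>175)).astype(np.uint8); w[235:]=0
    n,l,st,_=cv2.connectedComponentsWithStats(w); l=(l==1+st[1:,4].argmax())
    # top boundary per column, circle fit
    xs=np.where(l.any(0))[0]; top=l.argmax(0)[xs].astype(float)
    k=(top<185); xs,top=xs[k],top[k]
    for _ in range(5):
        A=np.c_[2*xs,2*top,np.ones(len(xs))]; c=np.linalg.lstsq(A,xs**2+top**2,rcond=None)[0]
        R=np.sqrt(c[2]+c[0]**2+c[1]**2); e=abs(np.hypot(xs-c[0],top-c[1])-R)
        k=e<max(1,2*np.median(e)); xs,top=xs[k],top[k]
    return c[:2],R,len(xs)
E
python3 -c "
from h import *
a=disc('pics/w3.png');b=disc('pics/w4.png');print(a,b)
A=cv2.imread('pics/w3.png',0);B=cv2.imread('pics/w4.png',0)
t=A[130:175,205:375]
# free-shift check of hub arc
for y0,y1,x0,x1 in [(195,225,255,315)]:
    r=cv2.matchTemplate(B[y0-20:y1+20,x0-20:x1+20],A[y0:y1,x0:x1],cv2.TM_CCOEFF_NORMED);m=cv2.minMaxLoc(r);print(m[1],np.array(m[3])-20)
s=robot.snapshot('wrist')
d=b[0]-a[0]
p=at_z(s,b[0],30);q=at_z(s,a[0],30);print('move',(p-q)[:2],'units',(p-q)[:2]/40, robot.observe()['eef_pos'])
"
```

```text
(array([ 247.70894839, 1574.59809053]), np.float64(1577.559943986145), 394) (array([270.71704738, 148.74752571]), np.float64(148.32101172441367), 207)
0.9400293231010437 [ 7 -6]
move [-31.58956283  23.05082432] units [-0.78973907  0.57627061] [ 506.37509322 -111.26182697  178.2198386 ]
```

```bash
sed -i 's/>175/>212/' h.py
python3 -c "
from h import *
a=disc('pics/w3.png');b=disc('pics/w4.png');print(a,b)
s=robot.snapshot('wrist')
for d in (b[0]-a[0],np.array([6,-5.])):
  p=at_z(s,a[0]+d,30);q=at_z(s,a[0],30);print('move',(p-q)[:2],'units',(p-q)[:2]/40)
"
```

```text
(array([284.16684653, 219.68812576]), np.float64(69.90215910665441), 121) (array([290.14842227, 214.75575638]), np.float64(70.3453521012074), 127)
move [1.07236776 5.17496108] units [0.02680919 0.12937403]
move [1.05333972 5.21969326] units [0.02633349 0.13049233]
```

step_arm:
  moves:
    - [[0,0,0],[0.027,0.13,0],1]
    - [[0,0,0],[0.027,0.13,0],1]
    - [[0,0,0],[0.027,0.13,0],1]
    - [[0,0,0],[0.027,0.13,0],1]

```text
t: 6.47
eef_pos: [507.2, -106.9, 178.4]
tool_rot: [-0.0, 0.442, 0.897, -0.0]
contact_force: [1.0, -0.4, -0.4]
opening: 36.6
grasp_force: 61.0
```

```bash
python3 -c "
from h import *
s=robot.snapshot('wrist');save(s,'w5')
a=disc('pics/w3.png');b=disc('pics/w5.png');print(a,b)
p=at_z(s,b[0],30);q=at_z(s,a[0],30);print('move units',(p-q)[:2]/40, robot.observe())
"
```

```text
(array([284.16684653, 219.68812576]), np.float64(69.90215910665441), 121) (array([284.48716142, 218.87785939]), np.float64(70.19355376093581), 122)
move units [-0.00436174  0.01456816] {'t': 6.5167, 'joint_positions': array([-0.27382687,  0.27429995,  0.4930099 ,  1.84687085, -0.14772058,
        1.05643516,  0.9311089 ]), 'qvel': array([ 4.66669178e-03, -1.25913770e-03,  1.78926418e-03, -9.79999860e-04,
        9.50724441e-06, -4.11380957e-04,  9.47722278e-04]), 'effort': array([-1.88833578e-01, -4.59764671e+01,  4.94470820e+00, -3.27549326e+01,
       -4.30422035e-03,  3.70231064e-03, -5.54224316e-03]), 'eef_pos': array([ 507.21179387, -107.07795826,  178.4290032 ]), 'tool_rot': array([ 1.01422075e-05,  4.42258834e-01,  8.96887464e-01, -2.82601267e-05]), 'contact_force': array([-0.15215938,  0.6646339 , -1.2036961 ]), 'moment': array([ 0.02952631,  0.00319488, -0.04177566]), 'grasp_force': 61.00780815642793, 'opening': 36.413653764657504}
```

step_arm:
  moves:
    - [[0,0,0],[0,0.01,-0.4],1]
    - [[0,0,0],[0,0.01,-0.8],1]
    - [[0,0,0],[0,0.01,-0.9],1]
    - [[0,0,0],[0,0.01,-0.95],1]
    - [[0,0,0],[0,0.01,-1.0],1]
    - [[0,0,0],[0,0.01,-1.0],1]
  grip_force: 90

```text
t: 7.02
eef_pos: [507.5, -106.8, 138.8]
tool_rot: [0.0, 0.442, 0.897, 0.0]
contact_force: [-0.6, -0.1, 0.1]
opening: 36.2
grasp_force: 89.9
```

step_arm:
  moves:
    - [[0,0,0],[0,0,-0.08],1]
    - [[0,0,0],[0,0,-0.14],1]
    - [[0,0,0],[0,0,-0.14],1]

```text
t: 7.27
eef_pos: [507.7, -107.8, 134.9]
tool_rot: [0.001, 0.443, 0.897, 0.0]
contact_force: [-5.6, -1.3, 15.5]
opening: 36.0
grasp_force: 91.9
```

step_arm:
  moves:
    - [[0,0,0],[-0.02,0,0],1]
    - [[0,0,0],[-0.02,0,0],1]
    - [[0,0,0],[-0.02,0,0],1]

```text
t: 7.52
eef_pos: [506.7, -108.0, 134.2]
tool_rot: [0.001, 0.443, 0.897, -0.0]
contact_force: [-3.8, -2.9, 8.0]
opening: 36.0
grasp_force: 91.0
```

```bash
python3 -c "
from h import *
s=robot.snapshot('wrist');save(s,'w6')
o=robot.observe();print(o['contact_force'],o['moment'],o['eef_pos'],o['opening'])
A=cv2.imread('pics/w5.png')[140:370,170:410];B=s['frame'][140:370,170:410,::-1]
cv2.imwrite('pics/w56.png',cv2.resize(np.hstack([A,B]),None,fx=1.6,fy=1.6))
"
```

```text
[-3.63657597 -3.04072954  7.1422663 ] [-0.62047425  0.87342165  0.02671826] [ 506.67506277 -107.93703845  134.17041103] 36.011748197277655
```

View pics/w56.png

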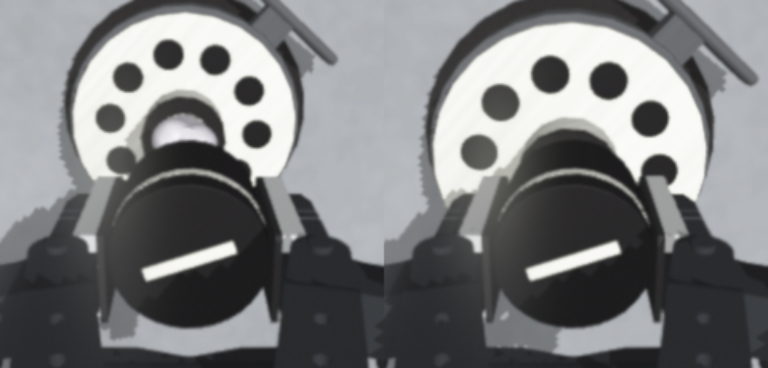

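step_arm:
  moves:
    - [[0,0,0],[-0.02,-0.02,0],1]
    - [[0,0,0],[-0.02,-0.02,0],1]
    - [[0,0,0],[-0.02,-0.02,0],1]

```text
t: 7.82
eef_pos: [506.2, -108.3, 134.1]
tool_rot: [0.001, 0.443, 0.897, 0.0]
contact_force: [-3.0, -1.5, 6.0]
opening: 36.1
grasp_force: 90.8
```

step_arm:
  moves:
    - [[0,0,0],[-0.02,-0.015,0],1]
    - [[0,0,0],[-0.02,-0.015,-0.03],1]
    - [[0,0,0],[-0.02,-0.015,-0.06],1]
    - [[0,0,0],[-0.02,-0.015,-0.06],1]

```text
t: 8.15
eef_pos: [505.5, -108.3, 131.1]
tool_rot: [0.001, 0.442, 0.897, 0.0]
contact_force: [1.7, -1.3, 0.3]
opening: 36.5
grasp_force: 90.1
```

step_arm:
  moves:
    - [[0,0,0],[0,0,-0.05],1]
    - [[0,0,0],[0,0,-0.1],1]
    - [[0,0,0],[0,0,-0.1],1]

```text
t: 8.4
eef_pos: [504.9, -108.1, 126.0]
tool_rot: [0.0, 0.442, 0.897, -0.0]
contact_force: [3.3, -1.4, -5.6]
opening: 36.2
grasp_force: 90.2
```

step_arm:
  moves:
    - [[0,0,0],[0.02,-0.01,-0.06],1]
    - [[0,0,0],[0.02,-0.01,-0.12],1]
    - [[0,0,0],[0.02,-0.01,-0.15],1]
    - [[0,0,0],[0.02,-0.01,-0.15],1]

```text
t: 8.73
eef_pos: [505.2, -108.3, 120.0]
tool_rot: [-0.001, 0.442, 0.897, -0.0]
contact_force: [-0.5, 0.5, 2.0]
opening: 35.8
grasp_force: 90.7
```

step_arm:
  moves:
    - [[0,0,0],[0,0,-0.05],1]
    - [[0,0,0],[0,0,-0.1],1]
    - [[0,0,0],[0,0,-0.1],1]
    - [[0,0,0],[0,0,-0.1],1]

```text
t: 9.07
eef_pos: [505.4, -108.5, 118.6]
tool_rot: [-0.0, 0.442, 0.897, 0.001]
contact_force: [-13.5, 3.1, 31.0]
opening: 36.4
grasp_force: 94.3
```

step_arm:
  moves:
    - [[0,0,0],[-0.03,0.01,0.03],1]
    - [[0,0,0],[-0.03,0.01,0.03],1]
    - [[0,0,0],[-0.03,0.01,0.03],1]

```text
t: 9.32
eef_pos: [505.2, -108.3, 118.7]
tool_rot: [0.001, 0.442, 0.897, 0.0]
contact_force: [-2.0, -0.3, 9.1]
opening: 36.2
grasp_force: 91.7
```

```bash
python3 -c "
from h import *
s=robot.snapshot('wrist');t=robot.snapshot('scene')
o=robot.observe();print(o['contact_force'],o['moment'],o['eef_pos'],o['opening'])
A=cv2.resize(s['frame'][120:370,160:420,::-1],None,fx=1.5,fy=1.5);B=cv2.resize(t['frame'][150:235,190:278,::-1],(390,375),interpolation=cv2.INTER_CUBIC)
cv2.imwrite('pics/w7.png',np.hstack([A,B]))
"
```

```text
[-1.08098039 -0.90139703 10.05187009] [-0.04726568  0.33734509  0.0298335 ] [ 505.19973627 -108.34341658  118.71979538] 36.20157906194774
```

View pics/w7.png

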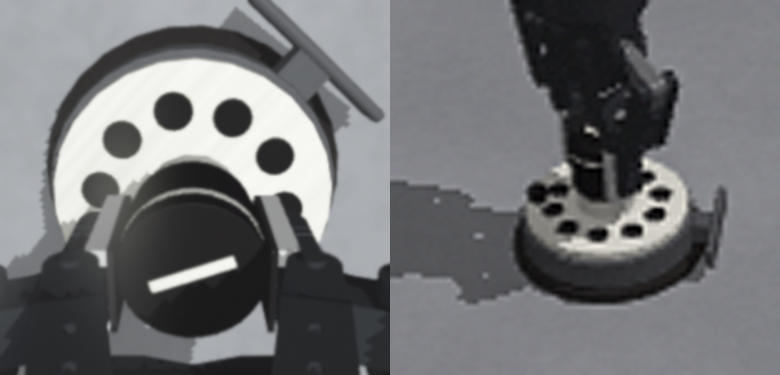

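step_arm:
  moves:
    - [[0,0,0],[-0.01,0,-0.03],1]
    - [[0,0,0],[-0.01,0,-0.03],1]
    - [[0,0,0],[-0.01,0,-0.03],1]
    - [[0,0,0],[-0.01,0,-0.03],1]
    - [[0,0,0],[-0.01,0,-0.03],1]
    - [[0,0,0],[-0.01,0,-0.03],1]

```text
t: 9.92
eef_pos: [505.2, -108.4, 118.7]
tool_rot: [0.001, 0.442, 0.897, 0.001]
contact_force: [-5.7, 1.8, 22.1]
opening: 36.1
grasp_force: 93.4
```

```bash
python3 -c "
from h import *
for _ in range(4):
  s=robot.snapshot('wrist');o=robot.observe();print(o['contact_force'],o['moment'],o['eef_pos'],o['opening'])
"
```

```text
[-5.33998737  1.87480936 22.88527606] [ 0.19510303  1.31356881 -0.02428027] [ 505.15745851 -108.38197984  118.65601636] 35.868740979509084
[-5.10687617  1.77675353 22.55090428] [0.16741713 1.34562268 0.02954721] [ 505.13383576 -108.36210088  118.65050166] 36.63108034068585
[-5.57423841  1.27965199 22.08021467] [ 0.13905334  1.38087881 -0.00341705] [ 505.1490417  -108.37740875  118.6464084 ] 36.26322431778797
[-5.70849744  1.7156977  21.65793436] [0.19091091 1.32111069 0.01329668] [ 505.13961149 -108.37087575  118.63420842] 36.115650520195125
```

```bash
python3 -c "
from h import *
print(robot.job_done())"
```

```text
the job is handed in; nothing more can be done
None
```

I moved the cap from the display reel to the customer's reel and handed the job in at about 10 s of the 38 s, still gripping it at about 90 N and pressing down at about 22 N; no verdict came back, and "fully home" is my reading of the forces (latch resistance, then a pull, then a solid stop) and the last picture.

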